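# Set out the reagent bottles of the staining station in their drip dishes

### The job

Set out the four reagent bottles that stand among the coloured drip dishes (not the spares beyond the blue-grey slide box at the right), ready for staining: stand each one upright in the drip dish of its own colour - the violet stain in the violet dish, the red stain in the red dish, the small amber bottle in the amber dish, and the tall white alcohol bottle with the blue cap in the large blue dish. Set each bottle down rather than dropping it, with its foot flat on the dish's floor, and leave the lying dropper bottle and the petri dish where they are.

Things in the scene. Friction and masses are not known exactly. Their poses are not given: they have to be found in the camera images.
- violet_bottle_center (a point): Dark violet stain bottle (the one among the drip dishes, not the spare beyond the blue-grey slide box at the right) with a white screw cap, standing upright: body 40 mm across up to 74 mm height, cap 23 mm across up to the top at 88 mm. This point is on its axis half-way up, 44 mm above its foot; z is its upright axis. 0.06 to 0.13 kg.
- red_bottle_center (a point): Dark red stain bottle with a white screw cap, standing upright: body 40 mm across up to 74 mm height, cap 23 mm across up to the top at 88 mm. This point is on its axis half-way up, 44 mm above its foot; z is its upright axis. 0.06 to 0.13 kg.
- amber_bottle_center (a point): Small amber-brown bottle with a black cap, standing upright: body 23 mm across up to about 48 mm height, cap 13 mm across up to the top at 58 mm. This point is on its axis half-way up, 29 mm above its foot; z is its upright axis. 0.02 to 0.05 kg.
- alcohol_bottle_center (a point): Tall white alcohol bottle with a blue cap, standing upright among the dishes (not the spare at the far right): body 64 mm across with a shoulder at 143 mm height, above it the firm cap, 37 mm across, up to the top at 170 mm. To lift it by the cap keep the fingertips above the shoulder. This point is on its axis half-way up, 85 mm above its foot; z is its upright axis. 0.25 to 0.5 kg.
- violet_dish_floor (a point): Violet round drip dish, fixed to the bench: 72 mm across outside, 64 mm inside, rim 10 mm high. This point is the centre of its inner floor, 4 mm above the bench; the rim stands 6 mm above this point. The place of the violet bottle.
- red_dish_floor (a point): Red round drip dish, fixed to the bench: 72 mm across outside, 64 mm inside, rim 10 mm high. This point is the centre of its inner floor, 4 mm above the bench; the rim stands 6 mm above this point. The place of the red bottle.
- amber_dish_floor (a point): Amber (orange-yellow), the smallest, round drip dish, fixed to the bench: 56 mm across outside, 48 mm inside, rim 10 mm high. This point is the centre of its inner floor, 4 mm above the bench; the rim stands 6 mm above this point. The place of the amber bottle.
- blue_dish_floor (a point): Blue, the largest, round drip dish, fixed to the bench: 100 mm across outside, 92 mm inside, rim 10 mm high. This point is the centre of its inner floor, 4 mm above the bench; the rim stands 6 mm above this point. The place of the alcohol bottle.
- dropper_center (a point): White plastic dropper bottle lying on its side, 24 x 70 x 24 mm, loose, a bystander. This point is its centre, half-way up; its long side is y. Leave it where it lies.
- petri_center (a point): Clear round petri dish with its lid on, 60 mm across, 16 mm high, loose, a bystander. This point is its centre, half-way up. Leave it where it lies.

How it is judged:
By the outcome, as a careful person would: the job done as asked, in the order asked, and still so for the second after the job is handed in, with the robot touching nothing.
It also fails if it takes over 104 s, if anything falls off the work surface, if the arm or the gripper's body presses on something with over 40 N, if the wrist force passes 120 N, or if a joint passes its speed limit or range.

### The arm

A 6-joint arm with a two-finger parallel gripper is mounted at the origin on a cart in front of the work surface, level with it; the furniture and walls round the work are solid. World frame = base frame: x ahead of the robot, y to its left, z up, the work surface at z = 0. Lengths are in m, angles in rad, forces in N, time in s.
With the tool pointing down it reaches from about 0.35 to 0.875 m from the base axis. Payload 4.2 kg.
Tool frame: the origin (TCP) lies on the centre line of the jaws, within the pads' length; the fingertips stand 8 mm ahead of it and the grasp point (between the pads) lies 11 mm behind it; z points along the fingers, y is the line along which they close (so a half turn about z gives the same grasp; the last joint's range is limited). The gripper opens to 87 mm and grips with 3 to 60 N. Pads are 19 mm wide; open, the fingers measure 117 mm over their backs; the gripper's body (75 mm by 190 mm) begins 51 mm behind the grasp point.
Start: joints at [-1.073, 0.385, 0.008, 0, -1.194, -0.259], TCP at [0.148, -0.607, 0.231] pointing down, gripper open.
Joint ranges: [-3.14, 3.14], [-1.21, 2.06], [-1.07, 1.41], [-3.16, 2.05], [-2.99, -0.16], [-3.1, 3.1]. Speed limits (rad/s): [2.79, 2.79, 3.14, 3.14, 3.14, 3.14].

### API

Orientations are given as a unit quaternion [x, y, z, w].
In Python, from cell import r gives the robot as it stands.
- The arm moves only by the tool play_rows, never from a script. Its argument "rows" is a list of rows, each a list of 2 entries, a list of its own where there are three numbers: the shift along the tool's x, y, z as a fraction of full scale, then the turn about the tool's z as a fraction of full scale. A call has 1 to 20 rows; each row shifts and turns the commanded pose from where the row before left it, along the tool's axes as they then stand; what a row does not reach is not made up. Full scale, the value 1, is 150 mm for a shift and pi/4 rad for a turn. A row lasts 1/10 s, in which the tool goes at most 50 mm and 8.59 degrees, less where a joint would pass 70% of its speed; a pose out of reach is approached as far as the arm can. A call with a number of a shift or a turn outside -1 to 1 is refused whole. A call with a gripper value outside its range is refused whole. "jaw" is the opening, from -1 (shut) to 1 (fully open), set as the call begins (left out, the last holds). The fingers move at their own pace and stop on an object; "grip_force" is the grip in N (left out, the last holds). Time passes only in rows, so rows that do not move let the fingers close. It gives the time, the measured TCP pose, the force, the opening and the grip force at its end, in the units of the state.
- r.read_state(): the state, without advancing time (a new reading comes with each control period).
- r.camera(name): name is "scene" or "top"; returns a dict with "color" (480x640x3 uint8, red, green, blue), "range_z" (480x640 float32, m along the optical axis (not along the pixel's ray), 0 where there is no reading), "camera_matrix" (3x3 intrinsics, pixels), "eye" and "orientation" of the camera in the world. Camera axes: x right, y down, z forward; pixel columns grow to the right and rows downward; lengths in m; the calibration is good to about 2 mm. A picture is of the moment at which its call begins.
- r.close_job(): hands the job in; it is judged then, once.
The state is a dict: "time": time; "joints": joint angles; "qd": joint speeds; "joint_torque": joint torques, N m; "ee_pos": TCP position; "orientation": TCP orientation; "force": force on the tool from outside, world axes, zero at the start; "wrist_torque": the same for the moment, N m; "finger_gap": finger opening in m; "grasp_force": force on a finger pad.
Only numpy, scipy, OpenCV 4.12 (cv2) and the standard library are available. Lean on these libraries where they do the work, as an engineer would, in place of code of your own. Each camera call takes 0.05 s, during which the arm holds its last target. There are 200 camera calls.

## Working session

There is one attempt and no reset: what is moved stays moved. The work goes in short steps, Python scripts to look and compute and a tool call to move; the robot and the scene stay as the last step left them, time stands still between calls to the robot, and variables do not carry over. Pictures are saved under pics/ and viewed, at most 14 in all, crops included, and the job is handed in when it is done.

Besides the shell and the picture viewer there is one more tool, called after "Emit:" as name([rows], argument=value, ...), one row to a line, values as JSON. play_rows: Moves the arm, as the interface text tells. Shift numbers are shares of 150 mm and turn numbers shares of pi/4 rad, none past 1 either way. Its arguments: {"type":"object","properties":{"rows":{"type":"array","items":{"type":"array"}},"jaw":{"type":"number"},"grip_force":{"type":"number"}},"required":["rows"]}

```bash
mkdir -p pics; cat > h.py <<'E'
import numpy as np, cv2
from scipy.spatial.transform import Rotation as R
from cell import r
def cloud(c):
    K=np.array(c["camera_matrix"]);z=c["range_z"];v,u=np.mgrid[:480,:640]
    p=np.stack([(u-K[0,2])/K[0,0]*z,(v-K[1,2])/K[1,1]*z,z],-1)
    P=p@R.from_quat(c["orientation"]).as_matrix().T+np.array(c["eye"]); P[z==0]=np.nan
    return P
def save(c,n): cv2.imwrite(n,c["color"][:,:,::-1])
E
python3 - <<'E'
from h import *
for n in("scene","top"):
    c=r.camera(n);save(c,f"pics/{n}0.png");print(n,c["eye"],c["orientation"],c["camera_matrix"])
    np.savez(f"{n}0.npz",P=cloud(c),C=c["color"])
s=r.read_state();print(s["time"],s["ee_pos"],s["orientation"],s["force"],s["finger_gap"])
E
```

```text
scene [0.14967238 0.19879488 0.73325829] [-0.33890105  0.87942574 -0.31117658  0.12217034] [[536.41682524   0.         310.60220511]
 [  0.         536.41682524 239.48304613]
 [  0.           0.           1.        ]]
top [ 0.34261359 -0.2146432   1.0066383 ] [-0.69993117  0.70938831 -0.06018802  0.05693837] [[560.113084     0.         306.46069194]
 [  0.         560.113084   246.34866565]
 [  0.           0.           1.        ]]
0.1 [ 0.14771461 -0.60676547  0.22956566] [-1.19008789e-01  9.92892715e-01  9.68442811e-04 -1.66034807e-04] [-0.10187891  1.11839539 -0.26686796] 0.08669677866478295
```

View pics/scene0.png

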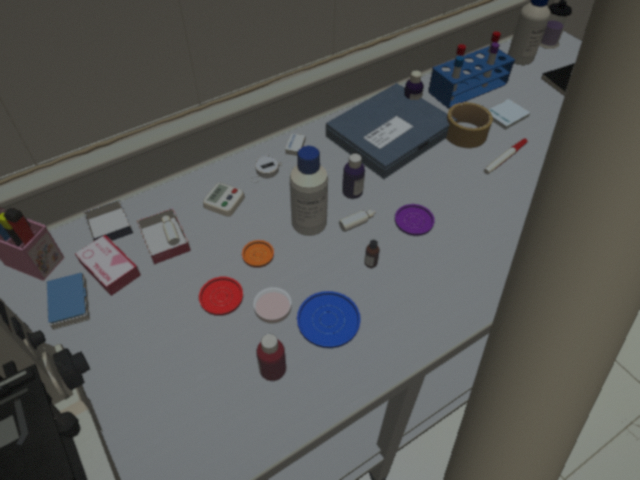

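View pics/top0.png

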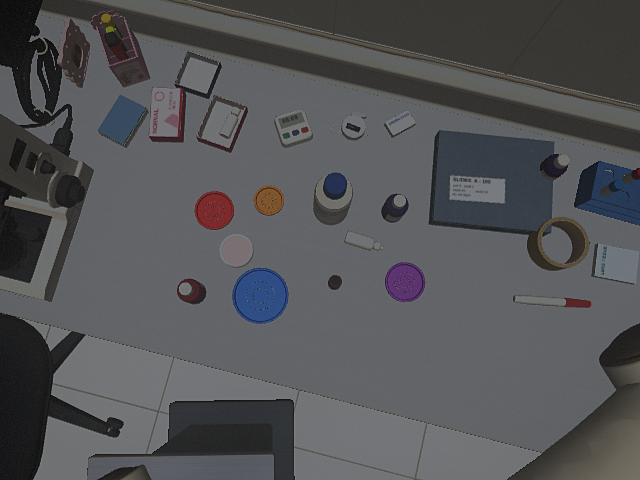

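```bash
cat >> h.py <<'E'
def rays(c,uv):
    K=np.array(c["camera_matrix"]);uv=np.atleast_2d(uv).astype(float)
    d=np.c_[(uv[:,0]-K[0,2])/K[0,0],(uv[:,1]-K[1,2])/K[1,1],np.ones(len(uv))]
    return d@R.from_quat(c["orientation"]).as_matrix().T
def cast(c,uv,z):
    d=rays(c,uv);e=np.array(c["eye"]);return (e+d*((z-e[2])/d[:,2])[:,None])[:,:2]
def near(mask,seed):
    n,l,s,ce=cv2.connectedComponentsWithStats(mask.astype(np.uint8))
    k=[i for i in range(1,n) if s[i,4]>15];i=min(k,key=lambda i:np.hypot(*(ce[i]-seed)));return l==i
def circ(c,mask,z):
    ct=max(cv2.findContours(mask.astype(np.uint8),cv2.RETR_EXTERNAL,cv2.CHAIN_APPROX_NONE)[0],key=len)[:,0]
    p=cast(c,ct,z)*1000;(x,y),rad=cv2.minEnclosingCircle(p.astype(np.float32))
    A=np.c_[2*p,np.ones(len(p))];s=np.linalg.lstsq(A,(p**2).sum(1),rcond=None)[0]
    return np.round([s[0],s[1],np.sqrt(s[2]+s[0]**2+s[1]**2),x,y,rad],1)
E
cat > m.py <<'E'
from h import *
S={"top":dict(vd=(405,282),rd=(214,210),ad=(269,200),bd=(260,295),vb=(400,201),rb=(184,290),ab=(335,282),al=(335,186)),
"scene":dict(vd=(414,220),rd=(221,296),ad=(258,253),bd=(329,319),vb=(354,161),rb=(269,344),ab=(372,246),al=(309,157))}
Z=dict(vd=.01,rd=.01,ad=.01,bd=.01,vb=.088,rb=.088,ab=.058,al=.17)
for n in S:
    c=r.camera(n);P=cloud(c);hsv=cv2.cvtColor(c["color"],cv2.COLOR_RGB2HSV);h,s,v=[hsv[...,i].astype(int) for i in range(3)]
    print(n)
    for k,uv in S[n].items():
        uv=np.array(uv)
        if k[1]=="d":
            h0=h[uv[1],uv[0]];m=near((abs((h-h0+90)%180-90)<8)&(s>130),uv)
            print(k,h0,circ(c,m,Z[k]))
        else:
            zt=Z[k];w=np.zeros_like(h,bool);w[uv[1]-40:uv[1]+40,uv[0]-40:uv[0]+40]=1
            m=near(w&(abs(P[...,2]-zt)<.004),uv);q=P[m]*1000
            print(k,m.sum(),"circ",circ(c,m,zt),"med",np.round(np.median(q,0),1))
    for k,uv in dict(drop=(362,241),petri=(236,250)).items():
        if n=="top": print(k,cast(c,uv,.012))
M=R.from_quat(r.read_state()["orientation"]).as_matrix();print(M.round(3))
E
python3 m.py
```

```text
top
vd 142 [ 443.5 -395.1   34.2  443.5 -394.9   35.3]
rd 179 [579.5 -52.3  34.6 579.8 -52.6  35.7]
ad 15 [ 596.6 -151.9   26.6  596.8 -151.9   27.7]
bd 110 [ 422.9 -136.5   48.5  422.9 -136.5   49.6]
vb 137 circ [ 572.2 -377.2   10.6  572.2 -377.2   11.4] med [ 572.1 -377.1   87.9]
rb 151 circ [428.8 -19.8  10.7 428.9 -19.9  11.4] med [428.3 -19.8  87.9]
ab 47 circ [ 442.2 -268.5    6.   441.9 -268.7    6.5] med [ 442.6 -267.9   57.9]
al 410 circ [ 580.4 -265.    17.3  580.1 -264.9   18.2] med [ 580.2 -265.   170. ]
drop [[ 0.51751862 -0.32069871]]
petri [[ 0.50405956 -0.09362762]]
scene
vd 139 [ 440.5 -392.9   32.6  440.3 -393.5   34.2]
rd 0 [576.7 -52.6  34.5 577.  -52.2  35.7]
ad 13 [ 593.9 -151.7   26.3  593.9 -151.5   27.6]
bd 111 [ 420.6 -136.2   48.4  420.6 -136.2   49.5]
vb 91 circ [ 570.3 -376.7   10.6  569.6 -376.7   11.9] med [ 571.3 -377.1   86.4]
rb 199 circ [427.2 -19.7  10.7 427.1 -19.6  11.5] med [427.9 -20.   86.5]
ab 41 circ [ 440.5 -268.     5.8  440.2 -267.5    6.8] med [ 441.1 -268.9   56.4]
al 273 circ [ 578.3 -263.9   16.8  578.2 -263.6   18.2] med [ 579.2 -265.   168.5]
[[-0.972 -0.236 -0.   ]
 [-0.236  0.972  0.001]
 [ 0.     0.001 -1.   ]]
```

Emit:
play_rows([
  [[0, 0, 0], -0.1885],
  [[0, 0, 0], -0.1885],
  [[0, 0, 0], -0.1885],
  [[0, 0, 0], -0.1885],
  [[0, 0, 0], -0.1885],
  [[0, 0, 0], -0.1885],
  [[0, 0, 0], -0.1885],
  [[0, 0, 0], -0.1885],
  [[0, 0, 0], -0.1885],
], jaw=1)

```text
time: 1.1
ee_pos: [0.1478, -0.6071, 0.2302]
orientation: [0.709, -0.705, -0.0, -0.0]
force: [-0.2, -0.3, 0.3]
finger_gap: 0.087
grasp_force: 0.0
```

Emit:
play_rows([
  [[-0.1393, -0.2567, 0], 0],
  [[-0.1393, -0.2567, 0], 0],
  [[-0.1393, -0.2567, 0], 0],
  [[-0.1393, -0.2567, 0], 0],
  [[-0.1393, -0.2567, 0], 0],
  [[-0.1393, -0.2567, 0], 0],
  [[-0.1393, -0.2567, 0], 0],
  [[-0.1393, -0.2567, 0], 0],
  [[-0.1393, -0.2567, 0], 0],
  [[-0.1393, -0.2567, 0], 0],
  [[-0.1393, -0.2567, 0], 0],
  [[0, 0, 0], 0],
  [[0, 0, 0], 0],
  [[0, 0, 0], 0],
])

```text
time: 2.5
ee_pos: [0.5706, -0.3775, 0.2303]
orientation: [-0.707, 0.707, 0.0, -0.0]
force: [0.5, -0.2, 0.7]
finger_gap: 0.0869
grasp_force: 0.0
```

Emit:
play_rows([
  [[0, 0, 0.2], 0],
  [[0, 0, 0.2], 0],
  [[0, 0, 0.2], 0],
  [[0, 0, 0.2], 0],
  [[0, 0, 0.16], 0],
  [[0, 0, 0.16], 0],
  [[0, 0, 0.16], 0],
  [[0, 0, 0], 0],
  [[0, 0, 0], 0],
])

```text
time: 3.4
ee_pos: [0.5707, -0.3782, 0.0391]
orientation: [-0.707, 0.707, -0.0, -0.0]
force: [0.5, 0.2, 0.6]
finger_gap: 0.087
grasp_force: 0.0
```

Emit:
play_rows([
  [[0, 0, 0], 0],
  [[0, 0, 0], 0],
  [[0, 0, 0], 0],
  [[0, 0, 0], 0],
  [[0, 0, 0], 0],
  [[0, 0, 0], 0],
  [[0, 0, 0], 0],
  [[0, 0, 0], 0],
  [[0, 0, 0], 0],
  [[0, 0, 0], 0],
  [[0, 0, 0], 0],
  [[0, 0, 0], 0],
], jaw=-1, grip_force=15)

```text
time: 4.6
ee_pos: [0.5714, -0.3772, 0.0385]
orientation: [0.707, -0.707, 0.0, -0.0]
force: [0.3, 0.3, 0.5]
finger_gap: 0.0398
grasp_force: 15.0
```

Emit:
play_rows([
  [[0, 0, -0.05], 0],
  [[0, 0, -0.15], 0],
  [[0, 0, -0.15], 0],
  [[0, 0, -0.05], 0],
  [[0.0112, 0.086, 0], 0],
  [[0.0224, 0.172, 0], 0],
  [[0.0224, 0.172, 0], 0],
  [[0.0224, 0.172, 0], 0],
  [[0.0224, 0.172, 0], 0],
  [[0.0112, 0.086, 0], 0],
  [[0, 0, 0], 0],
  [[0, 0, 0.12], 0],
  [[0, 0, 0.12], 0],
  [[0, 0, 0.08], 0],
  [[0, 0, 0.027], 0],
  [[0, 0, 0], 0],
  [[0, 0, 0], 0],
  [[0, 0, 0], 0],
])

```text
time: 6.4
ee_pos: [0.443, -0.3944, 0.0473]
orientation: [0.707, -0.707, 0.001, -0.0]
force: [0.0, -0.0, -1.2]
finger_gap: 0.0395
grasp_force: 15.0
```

Emit:
play_rows([
  [[0, 0, 0.01], 0],
  [[0, 0, 0.008], 0],
  [[0, 0, 0.006], 0],
  [[0, 0, 0], 0],
  [[0, 0, 0], 0],
])

```text
time: 6.9
ee_pos: [0.4423, -0.3941, 0.0429]
orientation: [0.707, -0.707, 0.0, -0.0]
force: [-0.8, 1.1, -0.2]
finger_gap: 0.0398
grasp_force: 15.0
```

Emit:
play_rows([
  [[0, 0, 0.004], 0],
  [[0, 0, 0.003], 0],
  [[0, 0, 0], 0],
  [[0, 0, 0], 0],
])

```text
time: 7.3
ee_pos: [0.4425, -0.3942, 0.0425]
orientation: [0.707, -0.707, 0.0, 0.0]
force: [-1.2, 1.2, 5.7]
finger_gap: 0.0395
grasp_force: 15.0
```

Emit:
play_rows([
  [[0, 0, 0], 0],
  [[0, 0, 0], 0],
  [[0, 0, 0], 0],
  [[0, 0, 0], 0],
  [[0, 0, 0], 0],
  [[0, 0, -0.05], 0],
  [[0, 0, -0.15], 0],
  [[0, 0, -0.25], 0],
  [[0, 0, -0.25], 0],
  [[0, 0, -0.22], 0],
], jaw=0.7)

```text
time: 8.3
ee_pos: [0.4425, -0.3943, 0.1825]
orientation: [0.707, -0.707, 0.001, -0.0]
force: [0.9, 0.5, -0.5]
finger_gap: 0.0744
grasp_force: 0.0
```

Emit:
play_rows([
  [[-0.2495, 0.0096, 0], 0],
  [[-0.2495, 0.0096, 0], 0],
  [[-0.2495, 0.0096, 0], 0],
  [[-0.2495, 0.0096, 0], 0],
  [[-0.2495, 0.0096, 0], 0],
  [[-0.2495, 0.0096, 0], 0],
  [[-0.2495, 0.0096, 0], 0],
  [[-0.2495, 0.0096, 0], 0],
  [[-0.2495, 0.0096, 0], 0],
  [[-0.2495, 0.0096, 0], 0],
  [[0, 0, 0], 0],
  [[0, 0, 0], 0],
  [[0, 0, 0], 0],
], jaw=1)

```text
time: 9.6
ee_pos: [0.4277, -0.0203, 0.1801]
orientation: [-0.707, 0.707, -0.0, 0.0]
force: [-1.3, -0.5, 0.2]
finger_gap: 0.0873
grasp_force: 0.0
```

```bash
python3 - <<'E'
from h import *
c=r.camera("top");save(c,"pics/top1.png")
P=cloud(c)
m=(abs(P[...,2]-.092)<.005)&(np.hypot(P[...,0]-.4425,P[...,1]+.394)<.03);print(m.sum(),circ(c,m,.092),np.median(P[m],0))
print(r.read_state()["ee_pos"],R.from_quat(r.read_state()["orientation"]).as_matrix().round(4))
E
```

```text
154 [ 443.2 -394.5   10.8  443.  -394.5   11.4] [ 0.44268272 -0.39426844  0.09195117]
[ 0.42771328 -0.02057565  0.18000611] [[-9.e-04 -1.e+00  1.e-04]
 [-1.e+00  9.e-04 -0.e+00]
 [ 0.e+00 -1.e-04 -1.e+00]]
```

View pics/top1.png

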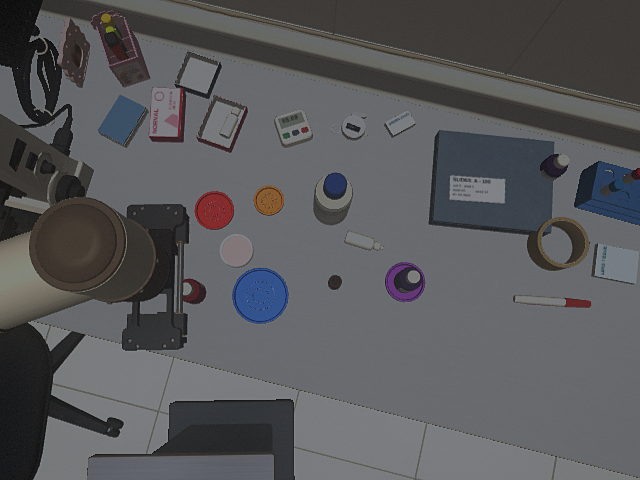

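```bash
python3 - <<'E'
import numpy as np
from h import *
P=np.load("top0.npz")["P"]; sc=np.load("scene0.npz")["P"]
for Q in(P,sc):
  m=(Q[...,2]>.03)&(Q[...,1]>.02)&(Q[...,1]<.4)&(Q[...,0]>.25)&(Q[...,0]<.7)
  q=Q[m]
  for a in np.arange(.02,.4,.04):
    t=q[(q[:,1]>=a)&(q[:,1]<a+.04)]
    if len(t):print(round(a,2),len(t),t.min(0).round(2),t.max(0).round(2))
P=cloud(r.camera("top"))
q=P[200:330,30:190].reshape(-1,3);q=q[q[:,2]>.2];print(q.min(0),q.max(0))
E
```

```text
0.14 629 [0.58 0.16 0.03] [0.66 0.18 0.11]
0.18 5569 [0.47 0.18 0.03] [0.7  0.22 0.28]
0.22 2943 [0.42 0.22 0.03] [0.6  0.26 0.22]
0.26 2165 [0.42 0.26 0.03] [0.6  0.3  0.13]
0.3 144 [0.44 0.3  0.03] [0.59 0.31 0.06]
0.14 534 [0.57 0.16 0.04] [0.66 0.18 0.14]
0.18 5064 [0.47 0.18 0.03] [0.7  0.22 0.24]
0.22 6730 [0.41 0.22 0.03] [0.59 0.26 0.23]
0.26 1474 [0.43 0.26 0.21] [0.51 0.29 0.22]
[ 0.35875627 -0.06599337  0.2004263 ] [0.5234777  0.04366557 0.54341891]
```

Emit:
play_rows([
  [[0, 0, 0.2], 0],
  [[0, 0, 0.2], 0],
  [[0, 0, 0.2], 0],
  [[0, 0, 0.16], 0],
  [[0, 0, 0.1], 0],
  [[0, 0, 0.083], 0],
  [[0, 0, 0], 0],
  [[0, 0, 0], 0],
])

```text
time: 10.5
ee_pos: [0.428, -0.0205, 0.0385]
orientation: [-0.707, 0.707, -0.0, -0.0]
force: [-0.4, 0.0, 0.4]
finger_gap: 0.0871
grasp_force: 0.0
```

Emit:
play_rows([
  [[0, 0, 0], 0],
  [[0, 0, 0], 0],
  [[0, 0, 0], 0],
  [[0, 0, 0], 0],
  [[0, 0, 0], 0],
  [[0, 0, 0], 0],
  [[0, 0, 0], 0],
  [[0, 0, 0], 0],
  [[0, 0, 0], 0],
  [[0, 0, 0], 0],
  [[0, 0, 0], 0],
  [[0, 0, 0], 0],
], jaw=-1, grip_force=15)

```text
time: 11.7
ee_pos: [0.4279, -0.0198, 0.0384]
orientation: [0.707, -0.707, 0.0, -0.0]
force: [-1.1, 0.6, 0.4]
finger_gap: 0.04
grasp_force: 15.0
```

Emit:
play_rows([
  [[0, 0, -0.05], 0],
  [[0, 0, -0.15], 0],
  [[0, 0, -0.15], 0],
  [[0, 0, -0.05], 0],
  [[0.0181, -0.0833, 0], 0],
  [[0.0362, -0.1667, 0], 0],
  [[0.0362, -0.1667, 0], 0],
  [[0.0362, -0.1667, 0], 0],
  [[0.0362, -0.1667, 0], 0],
  [[0.0362, -0.1667, 0], 0],
  [[0.0181, -0.0833, 0], 0],
  [[0, 0, 0], 0],
  [[0, 0, 0.12], 0],
  [[0, 0, 0.12], 0],
  [[0, 0, 0.08], 0],
  [[0, 0, 0.03], 0],
  [[0, 0, 0.01], 0],
  [[0, 0, 0.006], 0],
  [[0, 0, 0], 0],
  [[0, 0, 0], 0],
])

```text
time: 13.7
ee_pos: [0.5782, -0.0522, 0.0442]
orientation: [0.707, -0.707, 0.0, -0.001]
force: [0.5, 0.4, -1.2]
finger_gap: 0.0397
grasp_force: 15.0
```

Emit:
play_rows([
  [[0, 0, 0.005], 0],
  [[0, 0, 0.004], 0],
  [[0, 0, 0], 0],
  [[0, 0, 0], 0],
])

```text
time: 14.1
ee_pos: [0.578, -0.0523, 0.0425]
orientation: [0.707, -0.707, 0.0, -0.0]
force: [-0.9, 0.1, 1.4]
finger_gap: 0.0395
grasp_force: 15.0
```

Emit:
play_rows([
  [[0, 0, 0], 0],
  [[0, 0, 0], 0],
  [[0, 0, 0], 0],
  [[0, 0, 0], 0],
  [[0, 0, 0], 0],
  [[0, 0, -0.05], 0],
  [[0, 0, -0.15], 0],
  [[0, 0, -0.25], 0],
  [[0, 0, -0.25], 0],
  [[0, 0, -0.23], 0],
], jaw=0.7)

```text
time: 15.1
ee_pos: [0.5779, -0.0524, 0.1841]
orientation: [0.707, -0.707, 0.0, -0.0]
force: [0.4, -0.4, -0.2]
finger_gap: 0.074
grasp_force: 0.0
```

Emit:
play_rows([
  [[0.18, 0.114, 0], 0],
  [[0.18, 0.114, 0], 0],
  [[0.18, 0.114, 0], 0],
  [[0.18, 0.114, 0], 0],
  [[0.18, 0.114, 0], 0],
  [[0.18, 0.114, 0], 0],
  [[0.18, 0.114, 0], 0],
  [[0.18, 0.114, 0], 0],
  [[0, 0, 0], 0],
  [[0, 0, 0], 0],
  [[0, 0, 0], 0],
], jaw=0.3)

```text
time: 16.2
ee_pos: [0.4415, -0.268, 0.182]
orientation: [0.707, -0.707, 0.0, -0.0]
force: [-0.4, 0.1, 0.6]
finger_gap: 0.0565
grasp_force: 0.0
```

Emit:
play_rows([
  [[0, 0, 0], -0.17],
  [[0, 0, 0], -0.17],
  [[0, 0, 0], -0.17],
  [[0, 0, 0], -0.17],
  [[0, 0, 0], -0.16],
  [[0, 0, 0], -0.16],
  [[0, 0, 0.22], 0],
  [[0, 0, 0.22], 0],
  [[0, 0, 0.22], 0],
  [[0, 0, 0.18], 0],
  [[0, 0, 0.12], 0],
  [[0, 0, 0.107], 0],
  [[0, 0, 0], 0],
  [[0, 0, 0], 0],
])

```text
time: 17.6
ee_pos: [0.4419, -0.2679, 0.0218]
orientation: [0.924, -0.382, 0.0, 0.0]
force: [0.7, 0.5, -0.1]
finger_gap: 0.0566
grasp_force: 0.0
```

Emit:
play_rows([
  [[0, 0, 0], 0],
  [[0, 0, 0], 0],
  [[0, 0, 0], 0],
  [[0, 0, 0], 0],
  [[0, 0, 0], 0],
  [[0, 0, 0], 0],
  [[0, 0, 0], 0],
  [[0, 0, 0], 0],
  [[0, 0, 0], 0],
  [[0, 0, 0], 0],
], jaw=-1, grip_force=8)

```text
time: 18.6
ee_pos: [0.4411, -0.2685, 0.0218]
orientation: [0.924, -0.382, 0.0, 0.0]
force: [-1.0, -0.4, 4.2]
finger_gap: 0.0223
grasp_force: 8.0
```

Emit:
play_rows([
  [[0, 0, -0.05], 0],
  [[0, 0, -0.15], 0],
  [[0, 0, -0.22], 0],
  [[0, 0, -0.22], 0],
  [[0, 0, -0.22], 0],
  [[0, 0, -0.15], 0],
  [[0, 0, -0.05], 0],
  [[0, 0, 0], 0.17],
  [[0, 0, 0], 0.17],
  [[0, 0, 0], 0.17],
  [[0, 0, 0], 0.17],
  [[0, 0, 0], 0.16],
  [[0, 0, 0], 0.16],
  [[0, 0, 0], 0],
  [[0, 0, 0], 0],
])

```text
time: 20.1
ee_pos: [0.4406, -0.2682, 0.1798]
orientation: [0.708, -0.706, -0.001, 0.0]
force: [-0.2, -0.8, -0.4]
finger_gap: 0.0224
grasp_force: 8.0
```

Emit:
play_rows([
  [[-0.0646, -0.0857, 0], 0],
  [[-0.1292, -0.1713, 0], 0],
  [[-0.1292, -0.1713, 0], 0],
  [[-0.1292, -0.1713, 0], 0],
  [[-0.1292, -0.1713, 0], 0],
  [[-0.1292, -0.1713, 0], 0],
  [[-0.0646, -0.0857, 0], 0],
  [[0, 0, 0], 0],
  [[0, 0, 0], 0],
])

```text
time: 21.0
ee_pos: [0.5949, -0.1517, 0.1801]
orientation: [0.708, -0.707, -0.001, 0.0]
force: [0.3, 0.1, -0.7]
finger_gap: 0.0227
grasp_force: 8.0
```

```bash
python3 - <<'E'
from h import *
c=r.camera("scene");cv2.imwrite("pics/s2.png",cv2.resize(c["color"][100:400,150:470,::-1],None,fx=2,fy=2))
E
```

```text
(no output)
```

View pics/s2.png

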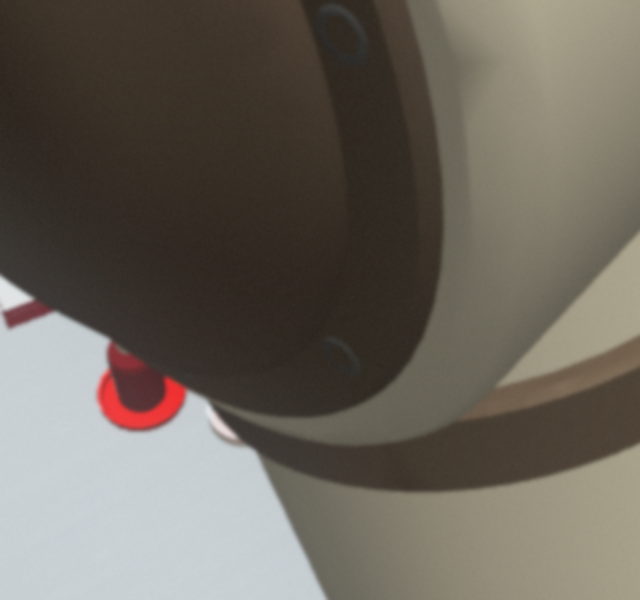

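Emit:
play_rows([
  [[0, 0, 0.2], 0],
  [[0, 0, 0.2], 0],
  [[0, 0, 0.2], 0],
  [[0, 0, 0.16], 0],
  [[0, 0, 0.12], 0],
  [[0, 0, 0.08], 0],
  [[0, 0, 0.03], 0],
  [[0, 0, 0.016], 0],
  [[0, 0, 0], 0],
  [[0, 0, 0], 0],
])

```text
time: 22.05
ee_pos: [0.5959, -0.1521, 0.0307]
orientation: [0.707, -0.707, 0.001, -0.001]
force: [-0.1, 0.9, 0.2]
finger_gap: 0.0226
grasp_force: 8.0
```

Emit:
play_rows([
  [[0, 0, 0.006], 0],
  [[0, 0, 0.006], 0],
  [[0, 0, 0.004], 0],
  [[0, 0, 0], 0],
  [[0, 0, 0], 0],
])

```text
time: 22.55
ee_pos: [0.5952, -0.152, 0.0273]
orientation: [0.707, -0.707, -0.0, 0.0]
force: [0.3, -0.4, 0.3]
finger_gap: 0.023
grasp_force: 8.0
```

Emit:
play_rows([
  [[0, 0, 0.004], 0],
  [[0, 0, 0.004], 0],
  [[0, 0, 0], 0],
  [[0, 0, 0], 0],
])

```text
time: 22.95
ee_pos: [0.5952, -0.152, 0.0261]
orientation: [0.707, -0.707, -0.0, 0.0]
force: [0.6, -0.7, -0.5]
finger_gap: 0.0226
grasp_force: 8.0
```

```bash
python3 - <<'E'
from h import *
s=r.read_state();print(s["ee_pos"],s["force"])
E
```

```text
[ 0.59521068 -0.15204999  0.02605511] [ 0.57068117 -0.65233203 -0.49550089]
```

Not yet in contact; half-millimetre steps.

Emit:
play_rows([
  [[0, 0, 0.003], 0],
  [[0, 0, 0.002], 0],
  [[0, 0, 0], 0],
  [[0, 0, 0], 0],
])

```text
time: 23.35
ee_pos: [0.5953, -0.1521, 0.0258]
orientation: [0.707, -0.707, 0.0, -0.0]
force: [-1.6, 0.4, 4.6]
finger_gap: 0.0231
grasp_force: 8.0
```

Emit:
play_rows([
  [[0, 0, 0], 0],
  [[0, 0, 0], 0],
  [[0, 0, 0], 0],
  [[0, 0, 0], 0],
  [[0, 0, 0], 0],
  [[0, 0, -0.05], 0],
  [[0, 0, -0.15], 0],
  [[0, 0, -0.27], 0],
  [[0, 0, -0.27], 0],
  [[0, 0, -0.27], 0],
  [[0, 0, -0.28], 0],
], jaw=0.2)

```text
time: 24.45
ee_pos: [0.5948, -0.152, 0.2211]
orientation: [0.707, -0.707, 0.0, -0.0]
force: [0.7, -0.6, 1.2]
finger_gap: 0.052
grasp_force: 0.0
```

Emit:
play_rows([
  [[0.15, 0.0214, 0], 0],
  [[0.15, 0.0214, 0], 0],
  [[0.15, 0.0214, 0], 0],
  [[0.15, 0.0214, 0], 0],
  [[0.15, 0.0214, 0], 0],
  [[0, 0, 0], 0],
  [[0, 0, 0], 0],
  [[0, 0, 0], 0],
  [[0, 0, 0], 0],
], jaw=0.6)

```text
time: 25.35
ee_pos: [0.5794, -0.2637, 0.2191]
orientation: [0.708, -0.707, 0.0, -0.0]
force: [0.4, -0.0, 0.8]
finger_gap: 0.0697
grasp_force: 0.0
```

```bash
python3 - <<'E'
from h import *
c=r.camera("top");save(c,"pics/top3.png");P=cloud(c)
m=(abs(P[...,2]-.062)<.005)&(np.hypot(P[...,0]-.5953,P[...,1]+.152)<.02);print(m.sum(),np.median(P[m],0) if m.any() else 0)
m=(abs(P[...,2]-.092)<.005)&(np.hypot(P[...,0]-.578,P[...,1]+.052)<.02);print(m.sum(),np.median(P[m],0) if m.any() else 0)
E
```

```text
45 [ 0.59458497 -0.1529052   0.06187877]
143 [ 0.57805465 -0.05221743  0.09194039]
```

View pics/top3.png

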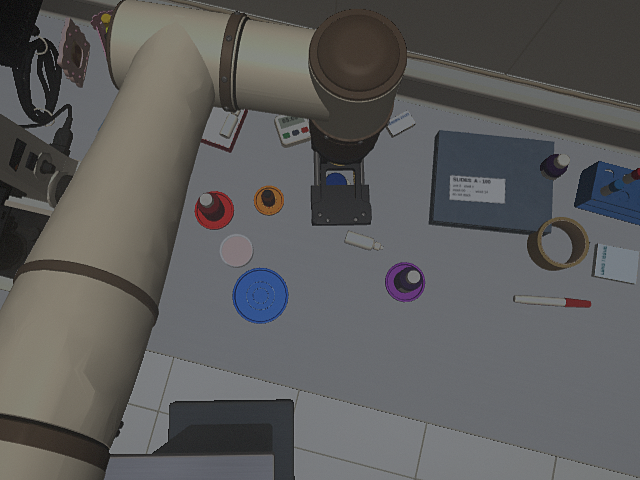

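Emit:
play_rows([
  [[0, 0, 0.12], 0],
  [[0, 0, 0.12], 0],
  [[0, 0, 0.1], 0],
  [[0, 0, 0.06], 0],
  [[0, 0, 0.02], 0],
  [[0, 0, 0], 0],
  [[0, 0, 0], 0],
])

```text
time: 26.1
ee_pos: [0.5798, -0.2646, 0.1568]
orientation: [0.707, -0.707, 0.001, -0.0]
force: [-0.8, 0.9, -0.1]
finger_gap: 0.0693
grasp_force: 0.0
```

Emit:
play_rows([
  [[0, 0, 0], 0],
  [[0, 0, 0], 0],
  [[0, 0, 0], 0],
  [[0, 0, 0], 0],
  [[0, 0, 0], 0],
  [[0, 0, 0], 0],
  [[0, 0, 0], 0],
  [[0, 0, 0], 0],
  [[0, 0, 0], 0],
  [[0, 0, 0], 0],
  [[0, 0, 0], 0],
], jaw=-1, grip_force=40)

```text
time: 27.2
ee_pos: [0.5794, -0.2646, 0.156]
orientation: [0.707, -0.707, 0.0, -0.0]
force: [0.6, -0.2, -0.1]
finger_gap: 0.0364
grasp_force: 40.0
```

Emit:
play_rows([
  [[0, 0, -0.03], 0],
  [[0, 0, -0.07], 0],
  [[0, 0, -0.1], 0],
  [[0, 0, -0.08], 0],
  [[0, 0, -0.053], 0],
  [[-0.03, 0.037, 0], 0],
  [[-0.07, 0.086, 0], 0],
  [[-0.1, 0.123, 0], 0],
  [[-0.1, 0.123, 0], 0],
  [[-0.1, 0.123, 0], 0],
  [[-0.1, 0.123, 0], 0],
  [[-0.1, 0.123, 0], 0],
  [[-0.1, 0.123, 0], 0],
  [[-0.085, 0.104, 0], 0],
  [[-0.05, 0.061, 0], 0],
  [[-0.02, 0.025, 0], 0],
  [[0, 0, 0], 0],
  [[0, 0, 0], 0],
  [[0, 0, 0], 0],
])

```text
time: 29.1
ee_pos: [0.4221, -0.1367, 0.2057]
orientation: [-0.707, 0.707, -0.0, -0.0]
force: [-0.2, 0.4, -2.1]
finger_gap: 0.0365
grasp_force: 40.0
```

```bash
python3 - <<'E'
from h import *
s=r.read_state();print(s["ee_pos"],s["force"],s["wrist_torque"],s["finger_gap"])
c=r.camera("top");save(c,"pics/top4.png")
E
```

```text
[ 0.42213283 -0.13667451  0.2056766 ] [-0.19782723  0.37761113 -2.11298235] [ 0.04433086  0.10698582 -0.01513674] 0.036534391845145106
```

View pics/top4.png

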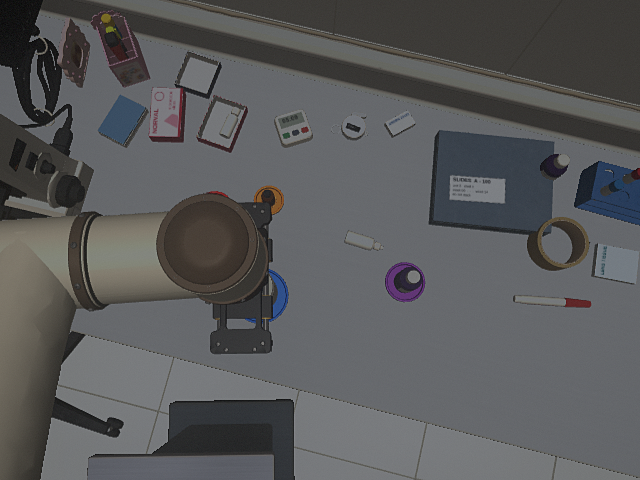

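Emit:
play_rows([
  [[0, 0, 0.05], 0],
  [[0, 0, 0.08], 0],
  [[0, 0, 0.07], 0],
  [[0, 0, 0.05], 0],
  [[0, 0, 0.025], 0],
  [[0, 0, 0.014], 0],
  [[0, 0, 0], 0],
  [[0, 0, 0], 0],
])

```text
time: 29.95
ee_pos: [0.4218, -0.1364, 0.1628]
orientation: [0.707, -0.707, 0.0, -0.0]
force: [0.7, -0.1, -2.5]
finger_gap: 0.0363
grasp_force: 40.0
```

Emit:
play_rows([
  [[0, 0, 0.005], 0],
  [[0, 0, 0.004], 0],
  [[0, 0, 0.003], 0],
  [[0, 0, 0], 0],
  [[0, 0, 0], 0],
])

```text
time: 30.45
ee_pos: [0.4215, -0.1364, 0.1607]
orientation: [0.707, -0.707, 0.0, -0.0]
force: [0.8, -0.5, -2.8]
finger_gap: 0.0363
grasp_force: 40.0
```

Emit:
play_rows([
  [[0, 0, 0.003], 0],
  [[0, 0, 0.003], 0],
  [[0, 0, 0], 0],
  [[0, 0, 0], 0],
])

```text
time: 30.85
ee_pos: [0.4216, -0.1364, 0.1599]
orientation: [0.707, -0.707, 0.0, -0.0]
force: [0.1, 0.3, -1.4]
finger_gap: 0.036
grasp_force: 40.0
```

Emit:
play_rows([
  [[0, 0, 0.003], 0],
  [[0, 0, 0.001], 0],
  [[0, 0, 0], 0],
  [[0, 0, 0], 0],
])

```text
time: 31.25
ee_pos: [0.4219, -0.1365, 0.1598]
orientation: [0.707, -0.707, 0.0, -0.0]
force: [-0.3, 0.6, 5.0]
finger_gap: 0.0367
grasp_force: 40.0
```

Contact. Release, rise and move clear for a last look.

Emit:
play_rows([
  [[0, 0, 0], 0],
  [[0, 0, 0], 0],
  [[0, 0, 0], 0],
  [[0, 0, 0], 0],
  [[0, 0, 0], 0],
  [[0, 0, 0], 0],
  [[0, 0, -0.05], 0],
  [[0, 0, -0.15], 0],
  [[0, 0, -0.2], 0],
  [[0, 0, -0.2], 0],
], jaw=0.6)

```text
time: 32.25
ee_pos: [0.4213, -0.1364, 0.2506]
orientation: [0.707, -0.707, 0.0, 0.0]
force: [1.1, 0.5, 1.1]
finger_gap: 0.0696
grasp_force: 0.0
```

Emit:
play_rows([
  [[0.2, 0, 0], 0],
  [[0.25, 0, 0], 0],
  [[0.25, 0, 0], 0],
  [[0.25, 0, 0], 0],
  [[0.25, 0, 0], 0],
  [[0.25, 0, 0], 0],
  [[0.25, 0, 0], 0],
  [[0.25, 0, 0], 0],
  [[0.25, 0, 0], 0],
  [[0.25, 0, 0], 0],
  [[0.25, 0, 0], 0],
  [[0, 0, 0], 0],
  [[0, 0, 0], 0],
  [[0, 0, 0], 0],
])

```text
time: 33.65
ee_pos: [0.4217, -0.5407, 0.2495]
orientation: [0.707, -0.707, -0.0, -0.0]
force: [-0.2, 0.0, 0.3]
finger_gap: 0.0692
grasp_force: 0.0
```

```bash
python3 - <<'E'
from h import *
c=r.camera("top");save(c,"pics/top5.png");P=cloud(c)
for x,y,z in((.442,-.394,.092),(.578,-.0525,.092),(.5953,-.1518,.062),(.4218,-.1363,.174)):
    m=(abs(P[...,2]-z)<.004)&(np.hypot(P[...,0]-x,P[...,1]-y)<.03);print(m.sum(),np.median(P[m],0).round(4) if m.any() else 0)
s=r.read_state();print(s["ee_pos"],s["time"])
E
```

```text
0 0
143 [ 0.5778 -0.0525  0.0925]
44 [ 0.595  -0.1527  0.0625]
451 [ 0.423  -0.1376  0.1738]
[ 0.42187781 -0.54049804  0.24981705] 33.7
```

View pics/top5.png

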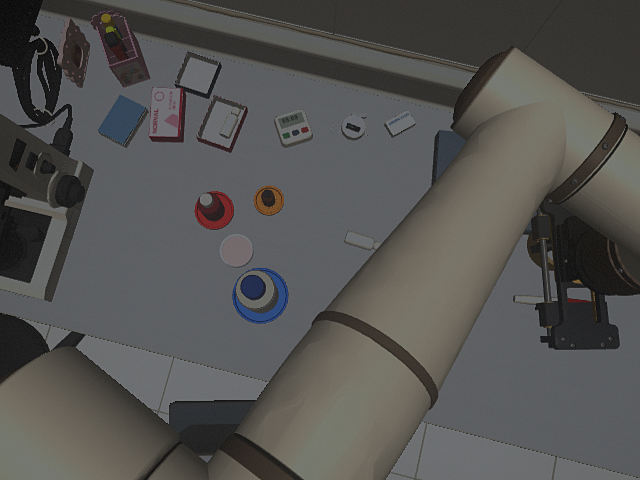

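Red (213,208), amber (269,199) and alcohol (257,292) stand centred at the right heights. The arm hides violet here, but it stood in its dish at (405,282) in the previous view. The dropper and petri dish haven't moved.

```bash
python3 -c "
from cell import r
print(r.close_job())"
```

```text
the job is handed in; nothing more can be done
None
```

All four bottles were set down upright in the dishes of their own colours and the job was handed in at about 34 s; red, amber and alcohol were confirmed in the final picture, violet (hidden by the arm there) in the one before.

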